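# Wipe the extractor top and hold its bayonet lid half-turned

### The arm

A 6-joint arm with a two-finger parallel gripper is mounted at the origin on the work surface. World frame = base frame: x ahead of the robot, y to its left, z up, the work surface at z = 0. Lengths are in mm, angles in rad, forces in N, time in s.
With the tool pointing down it reaches from about 375 to 900 mm from the base axis. Payload 3.1 kg.
Tool frame: the origin (TCP) lies at the very end of the fingers, on their centre line; the grasp point (between the pads) lies 19 mm behind it; z points along the fingers, y is the line along which they close (so a half turn about z gives the same grasp; the last joint's range is limited). The gripper opens to 87 mm and grips with 3 to 60 N. Pads are 19 mm wide; open, the fingers measure 117 mm over their backs; the gripper's body (75 mm by 190 mm) begins 51 mm behind the grasp point.
Start: joints at [1.147, 0.527, 1.433, -0, 1.181, -0.178], TCP at [151.436, 606.353, 222.548] pointing down, gripper open.
Joint ranges: [-3.08, 3.08], [-0.75, 2.2], [0.22, 2.44], [-1.43, 4.57], [0, 2.65], [-2.85, 2.85]. Speed limits (rad/s): [2.79, 2.79, 3.14, 3.14, 3.14, 3.14].

### API

Orientations are given as a unit quaternion [x, y, z, w].
In Python, from rig import * gives the robot as it stands.
- The arm moves only by the tool step_arm, never from a script. Its argument "steps" is a list of rows, each a list of 6 numbers: the shift along the tool's x, y, z as a fraction of full scale, then the turn, a rotation vector about the tool's x, y, z as a fraction of full scale. In form: [[x, y, z, ax, ay, az], ...]. A call has 1 to 12 rows; each row is the pose to reach, as a shift and turn from the pose commanded when the call began, along the tool's axes at that moment, turning the shorter way round; what a row does not reach only later rows make up. Full scale, the value 1, is 100 cm for a shift and 360 degrees for a turn. A row lasts 1/12 s, in which the tool goes at most 41.7 mm and 7.16 degrees, less where a joint would pass 70% of its speed; a pose out of reach is approached as far as the arm can. A call with a number of a shift or a turn outside -1 to 1 is refused whole. A call with a gripper value outside its range is refused whole. "jaw" is the opening, from 0 (shut) to 1 (fully open), set as the call begins (left out, the last holds). The fingers move at their own pace and stop on an object; "newtons" is the grip in N (left out, the last holds). Time passes only in rows, so rows that repeat a pose let the fingers close. It gives the time, the measured TCP pose, the force, the opening and the grip force at its end, in the units of the state.
- observe(): the state, without advancing time (a new reading comes with each control period).
- get_image(name): name is "scene" or "top" or "wrist"; returns the picture (384x512x3 uint8, blue, green, red); there is no depth.
- camera_params(name): a dict with "fx", "fy", "cx", "cy" (pixels), "R" (3x3) and "t" (3): a world point X has camera coordinates R X + t; the wrist camera has in their place "tool_from_camera" (4x4, takes a point from camera to tool coordinates, whose origin is the TCP and whose axes are the flange's). Camera axes: x right, y down, z forward; pixel columns grow to the right and rows downward; lengths in mm; the calibration is good to about 2 mm. A picture is of the moment at which its call begins: read the wrist's pose just before it. camera_params takes no time and is no camera call.
- hand_in(): hands the job in; it is judged then, once.
The state is a dict: "clock": time; "joints": joint angles; "dq": joint speeds; "joint_torque": joint torques, N m; "eef_pos": TCP position; "tcp_rot": TCP orientation; "wrist_force": force on the tool from outside, world axes, zero at the start; "moment": the same for the moment, N m; "width": finger opening in mm; "gripper_force": force on a finger pad.
Only numpy, scipy, OpenCV 4.12 (cv2) and the standard library are available. Lean on these libraries where they do the work, as an engineer would, in place of code of your own. Each camera call takes 0.05 s, during which the arm holds its last target. There are 200 camera calls.

### The job

Pick up the scraper block and wipe all four wood chips off the top of the little chip extractor onto the bench, letting none fall into its round port and touching them only with the block, then put the block down on the bench. Fit the lid into the port with its lugs through the two notches until its rim sits flat on the top, and turn it clockwise (seen from above) half-way to its lock, so that the grip bar points at the single marks, 45 degrees on, well before the lock clicks. A spring turns the lid back if you let go, so finish while still gripping it there, and leave the other things on the bench alone.

Things in the scene. Friction and masses are not known exactly. Their poses are not given: they have to be found in the camera images.
- extractor: Fixed low grey housing with a flat aluminium top without rims, 160 mm (its x) by 300 mm (its y), top 70 mm above the bench. Origin at the centre of its underside, z up. The round port is in the -y half of the top; the chips lie on the +y half, whose end (y = +150 mm) is free to wipe them over.
- port (a point): Centre of the port, level with the top; axes as the extractor's. Hole of radius 26.5 mm through a 12 mm plate, wide well below, over 45 mm deep; two notches 16 mm wide along +x and -x reach 33.5 mm out. The lid enters with its bar along x (either way round, 5 degrees of slack), then turns clockwise; anticlockwise is blocked.
- half_mark (a point): Single black line on the top, 52 mm from the port's centre, 45 degrees clockwise (from above) of the +x notch: the half-way mark; another lies on the other side. Double lines 90 degrees clockwise of the notches show the locked position. Under the plate spring balls begin to catch the lugs at about 57 degrees, and click between there and 90.
- return_ring (a joint): Hidden spring ring in the well that the lugs push round, rad, clockwise positive: 0 at rest, 1.44 when the lid is locked. The lid turns freely about 0.12 rad before it meets the ring, so half-way the ring reads about 0.67. It pushes the lid back with about 0.08 Nm at 0, 0.17 Nm half-way and 0.29 Nm at the end.
- lid: Loose black bayonet lid, 160 g, standing on its plug. Origin at the centre of the plug's underside, z up. Plug of radius 24.5 mm, 22 mm high; two steel lugs at its foot along +x and -x, out to 31 mm from the axis, 10 mm wide, 7 mm high; flange of radius 36 mm from 22 to 28 mm. Seated, the flange rests on the top, the origin 22 mm below port.
- lid_bar (a point): Middle of the lid's straight grip bar, 42 mm above the lid's origin. The bar runs along the lid's x, in line with the lugs: 64 mm long, 14 mm thick (y), from 28 to 56 mm above the origin, standing on the flange.
- scraper: Loose wooden scraper block, 170 g, standing on its wiping edge. Origin at the centre of its underside, z up. Foot 100 mm long (x), 30 mm thick (y), 20 mm high with a rubber lower edge; above it a grip 60 mm long (x), 30 mm thick (y), from 20 to 62 mm. Wipe with its long sides.
- chip0: Loose wood chip, 24 x 14 x 6 mm (x, y, z), 10 g, lying on the +y half of the extractor top, its centre at y = 25 to 115 mm and within 30 mm of the extractor's y axis; origin at the centre of its underside.
- chip1: Loose wood chip, 24 x 14 x 6 mm (x, y, z), 10 g, lying on the +y half of the extractor top, its centre at y = 25 to 115 mm and within 30 mm of the extractor's y axis; origin at the centre of its underside.
- chip2: Loose wood chip, 24 x 14 x 6 mm (x, y, z), 10 g, lying on the +y half of the extractor top, its centre at y = 25 to 115 mm and within 30 mm of the extractor's y axis; origin at the centre of its underside.
- chip3: Loose wood chip, 24 x 14 x 6 mm (x, y, z), 10 g, lying on the +y half of the extractor top, its centre at y = 25 to 115 mm and within 30 mm of the extractor's y axis; origin at the centre of its underside.
- whetstone: Bystander: sharpening stone on a wooden base, 70 x 200 x 45 mm, origin under its centre. Leave alone.
- glue_jar: Bystander: jar, 68 mm across, 85 mm high, origin under its centre. Leave alone.
- pencil_cup: Bystander: open metal cup, 72 mm across, 90 mm high, origin under its centre. Leave alone.
Things that resemble listed ones, but are neither listed nor needed, are in the scene too. What is shaped like the scraper but grey, purple or white is not meant.

How it is judged (in metres and radians):
On the way, in this order (a step that is already met when the one before it is completed fails the run):
1. all four chips are off the top, on the bench, while the scraper block is held (height (world z) of each of chip0, chip1, chip2, chip3 below 0.04 m and horizontal distance between each of chip0, chip1, chip2, chip3 and port above 0.05 m and contact force between the fingers and scraper above 1 N), for 0.1 s.
2. the block is put down on the bench and let go (height (world z) of scraper below 0.04 m and contact force between the fingers and scraper below 0.1 N and linear speed of scraper below 0.05 m/s), for 0.2 s.
3. the lid sits in the port, its lugs down through the notches (horizontal distance between lid and port below 0.004 m and z of lid in the frame of port between -0.0255 and -0.0195 m and angle between lid's own z axis and vertical below 0.08 rad and angle between the x axis of lid and the x axis of port, either way round below 0.3 rad), for 0.05 s.
At the end, for the whole second after the job is handed in: Lid seated (centred within 4 mm, height within 2.5 mm, level within 0.08 rad), turned 0.61 to 0.96 rad clockwise against the spring ring (over 0.42 rad) and gripped; chips on the bench, below 40 mm and over 50 mm from the port; block let go on the bench (origin below 40 mm) (height (world z) of each of chip0, chip1, chip2, chip3, scraper below 0.04 m and horizontal distance between each of chip0, chip1, chip2, chip3 and port above 0.05 m and horizontal distance between lid and port below 0.004 m and z of lid in the frame of port between -0.0255 and -0.0195 m and angle between lid's own z axis and vertical below 0.08 rad and angle between the x axis of lid and the x axis of port, either way round between 0.61 and 0.96 rad and value of joint return_ring above 0.42 rad and contact force between the fingers and lid above 2 N and contact force between the fingers and scraper below 0.1 N); the arm keeps its last pose, push and grip.
It fails at once if the seated lid is turned on into the lock's catch (over 63 degrees) (horizontal distance between lid and port below 0.01 m and z of lid in the frame of port below -0.015 m and angle between the x axis of lid and the x axis of port, either way round above 1.1 rad).
It fails at once if a chip falls into the port ((horizontal distance between chip0 and port below 0.04 m and height (world z) of chip0 below 0.063 m) or (horizontal distance between chip1 and port below 0.04 m and height (world z) of chip1 below 0.063 m) or (horizontal distance between chip2 and port below 0.04 m and height (world z) of chip2 below 0.063 m) or (horizontal distance between chip3 and port below 0.04 m and height (world z) of chip3 below 0.063 m)).
It fails at once if the fingers push a chip (contact force between the fingers and chip0 above 0.5 N or contact force between the fingers and chip1 above 0.5 N or contact force between the fingers and chip2 above 0.5 N or contact force between the fingers and chip3 above 0.5 N).
It fails at once if a bystander is moved over 30 mm (distance of any of whetstone, glue_jar, pencil_cup from where it was at the start of the episode above 0.03 m).
It also fails if it takes over 72 s, if anything falls off the work surface, if the arm or the gripper's body presses on something with over 40 N, if the wrist force passes 120 N, or if a joint passes its speed limit or range.

## Working session

There is one attempt and no reset: what is moved stays moved. The work goes in short steps, Python scripts to look and compute and a tool call to move; the robot and the scene stay as the last step left them, time stands still between calls to the robot, and variables do not carry over. Pictures are saved under pics/ and viewed, at most 13 in all, crops included, and the job is handed in when it is done.

Besides the shell and the picture viewer there is one more tool, called after "Emit:" as name(argument=value, ...), one argument or row to a line, values as JSON. step_arm: Moves the arm, as the interface text tells. Its arguments: {"type":"object","properties":{"steps":{"type":"array"},"jaw":{"type":"number"},"newtons":{"type":"number"}},"required":["steps"]}

```bash
mkdir -p pics; ls
python3 - <<'E'
from rig import *
import cv2,numpy as np
s=observe();print(s['clock'],s['eef_pos'],s['tcp_rot'])
for n in ('scene','top'):
    im=get_image(n);cv2.imwrite(f'pics/{n}0.png',im)
    p=camera_params(n);R=np.array(p['R']);print(n,p['fx'],p['cx'],p['cy'],(-R.T@np.array(p['t'])).round(1),R.round(3).tolist())
print(camera_params('wrist'))
a=cv2.imread('pics/scene0.png');b=cv2.imread('pics/top0.png')
E
```

```text
pics
0.0 [151.15940539 605.70522946 221.58411918] [ 1.22111951e-01  9.92515769e-01 -1.01245187e-03 -3.08779772e-04]
scene 379.31520807300245 254.6827598955217 187.95232122098292 [1425.4  -34.   908.2] [[0.11, 0.994, -0.016], [0.672, -0.086, -0.736], [-0.732, 0.07, -0.677]]
top 390.2855648109814 253.37226493187816 192.12349035306752 [ 399.    28.8 1058.2] [[0.023, -1.0, -0.006], [-0.991, -0.022, -0.131], [0.13, 0.009, -0.991]]
{'fx': 317.06016071660383, 'fy': 317.06016071660383, 'cx': 257.7464318823243, 'cy': 194.1830681128466, 'tool_from_camera': array([[ 5.01638084e-04, -9.63704719e-01, -2.66969967e-01,
         7.18268562e+01],
       [ 9.99999874e-01,  4.86558986e-04,  1.22631132e-04,
        -9.93464517e-01],
       [ 1.17164360e-05, -2.66969995e-01,  9.63704841e-01,
        -1.61374236e+02],
       [ 0.00000000e+00,  0.00000000e+00,  0.00000000e+00,
         1.00000000e+00]])}
```

View pics/top0.png

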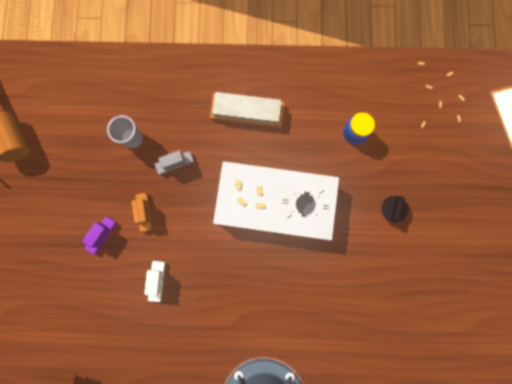

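View pics/scene0.png

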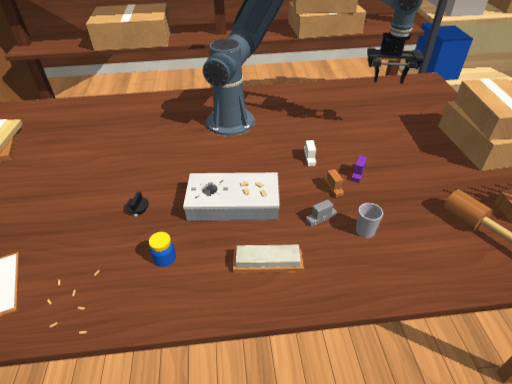

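```bash
cat > h.py <<'E'
import numpy as np,cv2
from scipy.spatial.transform import Rotation as Ro
from rig import *
def cam(name,s=None):
    p=camera_params(name);K=(p['fx'],p['fy'],p['cx'],p['cy'])
    if name!='wrist':
        R=np.array(p['R']);return K,R.T,-R.T@np.array(p['t'])
    T=np.array(p['tool_from_camera']);Rt=Ro.from_quat(s['tcp_rot']).as_matrix()
    return K,Rt@T[:3,:3],Rt@T[:3,3]+np.array(s['eef_pos'])
def ray(c,uv):
    K,R,o=c;d=R@np.array([(uv[0]-K[2])/K[0],(uv[1]-K[3])/K[1],1.]);return o,d/np.linalg.norm(d)
def onz(c,uv,z):
    o,d=ray(c,uv);return o+d*(z-o[2])/d[2]
def proj(c,X):
    K,R,o=c;q=R.T@(np.array(X,float)-o);return np.array([K[0]*q[0]/q[2]+K[2],K[1]*q[1]/q[2]+K[3]])
def tri(rs):
    A=sum(np.eye(3)-np.outer(d,d) for o,d in rs);b=sum((np.eye(3)-np.outer(d,d))@o for o,d in rs)
    X=np.linalg.solve(A,b);return X,[np.linalg.norm(np.cross(d,X-o)) for o,d in rs]
def blobs(m,amin):
    cs,_=cv2.findContours(m.astype(np.uint8),cv2.RETR_EXTERNAL,cv2.CHAIN_APPROX_NONE)
    return [c for c in cs if cv2.contourArea(c)>amin]
def shot(name,fn):
    s=observe();im=get_image(name);cv2.imwrite('pics/'+fn+'.png',im)
    return im,cam(name,s),s
def rel(T,yaw=None,s=None):
    "shift (fraction) in tool axes to world TCP T, and turn about tool z to world yaw (deg) of tool y axis mod 180"
    s=s or observe();R=Ro.from_quat(s['tcp_rot']).as_matrix()
    y=np.degrees(np.arctan2(R[1,1],R[0,1]));out=(R.T@(np.array(T)-s['eef_pos']))/1000
    t=0 if yaw is None else -((yaw-y+90)%180-90)
    return out.round(4),'yaw_now',round(y,2),'az',round(t/360,4),'j6',round(s['joints'][5],2)
E
python3 - <<'E'
from h import *
ims={n:cv2.imread(f'pics/{n}0.png') for n in('top','scene')}
for n,im in ims.items():
    hsv=cv2.cvtColor(im,cv2.COLOR_BGR2HSV);c=cam(n)
    H,S,V=cv2.split(hsv)
    w=(V>150)&(S<60)
    for b in blobs(w,500):
        r=cv2.minAreaRect(b);print(n,'white',r,[onz(c,p,70).round(0)[:2].tolist() for p in cv2.boxPoints(r)])
    o=(H>8)&(H<20)&(S>150)&(V>150)
    for b in blobs(o,60): print(n,'orange',cv2.minAreaRect(b))
t=ims['top'];s=ims['scene']
row1=np.hstack([cv2.resize(t[130:310,80:210],(390,540)),cv2.resize(s[130:250,300:390],(405,540))])
cv2.imwrite('pics/cropA.png',row1)
row2=np.hstack([cv2.resize(t[150:250,200:420],(792,360),interpolation=2)]);cv2.imwrite('pics/cropB.png',row2)
E
```

```text
top white ((153.7952117919922, 280.7406311035156), (16.82513999938965, 40.193389892578125), 6.709836959838867) [[255.0, 304.0], [352.0, 298.0], [348.0, 256.0], [251.0, 263.0]]
top white ((276.5682678222656, 200.63009643554688), (120.03594207763672, 63.946292877197266), 7.85331392288208) [[445.0, 139.0], [609.0, 122.0], [573.0, -184.0], [411.0, -161.0]]
top white ((121.0, 129.0), (26.0, 28.0), 90.0) [[722.0, 427.0], [724.0, 354.0], [654.0, 349.0], [652.0, 422.0]]
top white ((246.50001525878906, 107.00000762939453), (65.7384033203125, 21.954147338867188), 7.125016689300537) [[734.0, 150.0], [794.0, 145.0], [775.0, -27.0], [715.0, -21.0]]
top orange ((395.0121765136719, 367.0892333984375), (232.4609375, 15.563539505004883), 1.6971561908721924)
top orange ((117.60151672363281, 360.17431640625), (234.99208068847656, 16.510303497314453), 2.0576460361480713)
top orange ((456.5, 345.5), (17.0, 109.0), 90.0)
top orange ((200.6772003173828, 332.3819580078125), (401.5477294921875, 31.251726150512695), 1.4261564016342163)
top orange ((354.8415832519531, 318.5841369628906), (48.1598014831543, 5.3
[... 2444 characters left out ...]
7.0, -655.0], [-521.0, -90.0], [-406.0, -89.0], [-405.0, -631.0]]
scene white ((304.4730529785156, 55.58238220214844), (9.399812698364258, 123.7749252319336), 86.3086166381836) [[-520.0, 102.0], [-525.0, 774.0], [-409.0, 738.0], [-407.0, 95.0]]
scene orange ((267.77764892578125, 260.2748718261719), (19.13141632080078, 70.37628173828125), 86.98721313476562)
scene orange ((469.673095703125, 203.0107879638672), (41.77666091918945, 13.038360595703125), 32.61924362182617)
scene orange ((335.3800048828125, 175.3399658203125), (17.400001525878906, 7.400000095367432), 53.13010025024414)
scene orange ((5.764702796936035, 146.94119262695312), (8.246211051940918, 20.372989654541016), 14.03624439239502)
```

View pics/cropA.png

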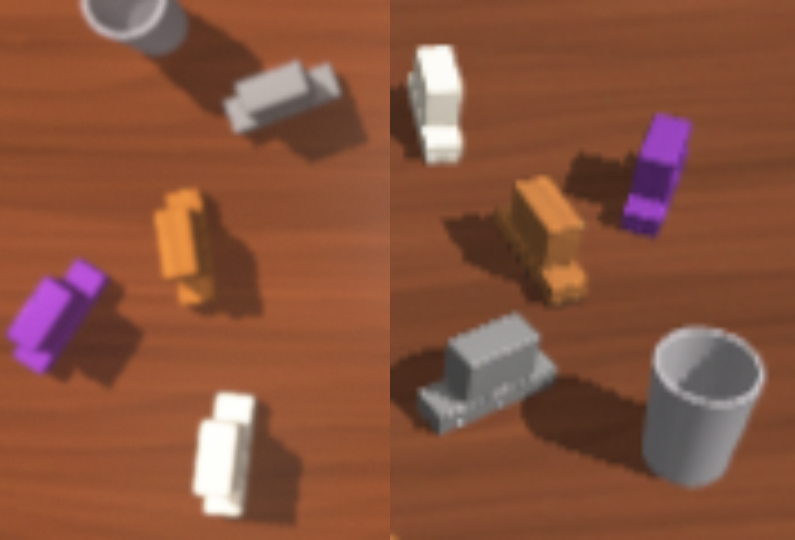

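The orange-brown (wooden) block at top (141,212), scene (335,182), is the scraper. Purple (98,235), grey (174,161) and white (155,281) are excluded by colour. Only the orange one fits.

Run:
```python
from h import *
c=cam('top');P=onz(c,(140,210),62);print(P)
print(rel([P[0],P[1],230],101))
print(proj(cam('scene'),P))
```

```text
[477.19998786 327.78485012  62.        ]
(array([-0.3837, -0.1907, -0.0081]), 'yaw_now', np.float64(75.97), 'az', np.float64(-0.0695), 'j6', np.float64(-0.18))
[333.60395803 174.53687136]
```

View pics/cropB.png

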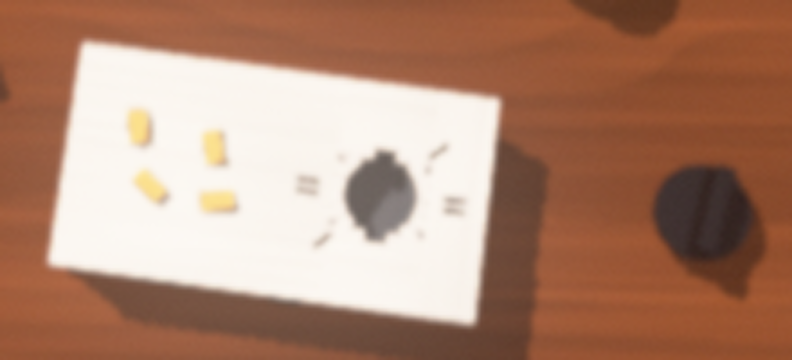

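Emit:
step_arm(
  steps=[
    [-0.19,-0.095,0,0,0,-0.035],
    [-0.384,-0.191,-0.008,0,0,-0.07],
    [-0.384,-0.191,-0.008,0,0,-0.07],
    [-0.384,-0.191,-0.008,0,0,-0.07],
    [-0.384,-0.191,-0.008,0,0,-0.07],
    [-0.384,-0.191,-0.008,0,0,-0.07],
    [-0.384,-0.191,-0.008,0,0,-0.07],
    [-0.384,-0.191,-0.008,0,0,-0.07],
    [-0.384,-0.191,-0.008,0,0,-0.07],
    [-0.384,-0.191,-0.008,0,0,-0.07],
    [-0.384,-0.191,-0.008,0,0,-0.07],
    [-0.384,-0.191,-0.008,0,0,-0.07],
  ],
  jaw=0.8,
)

```text
clock: 1.1
eef_pos: [481.8, 324.8, 230.3]
tcp_rot: [-0.095, 0.996, -0.001, 0.001]
wrist_force: [-0.4, 0.7, -0.0]
width: 69.5
gripper_force: 0.0
```

Run:
```python
from h import *
im,c,s=shot('wrist','w1');print(s['eef_pos'],s['clock'],np.abs(s['dq']).max())
np.savez('w1.npz',p=s['eef_pos'],q=s['tcp_rot'])
hsv=cv2.cvtColor(im,cv2.COLOR_BGR2HSV);H,S,V=cv2.split(hsv)
print(proj(c,[477,328,62]),im[proj(c,[477,328,62]).astype(int)[1],proj(c,[477,328,62]).astype(int)[0]],im[30,250])
```

```text
[481.77832638 324.77976488 230.30721049] 1.1 0.0699319900202949
[263.08508951 172.91629205] [ 85 139 216] [251 253 254]
```

View pics/w1.png

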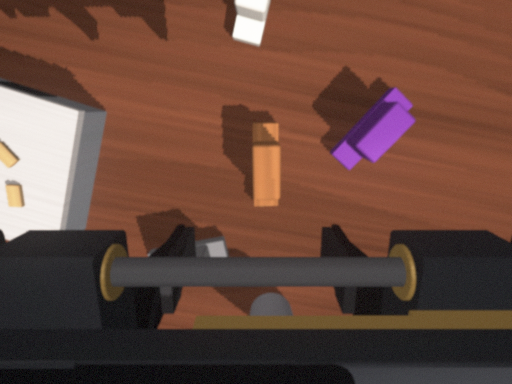

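The wrist view shows the orange scraper at (266,165), roughly upright and centred. Purple is at (375,128), and the chips and extractor are on the left.

Run:
```python
from h import *
d=np.load('w1.npz');s=dict(eef_pos=d['p'],tcp_rot=d['q']);c=cam('wrist',s)
def org(im,win,vmin):
    H,S,V=cv2.split(cv2.cvtColor(im,cv2.COLOR_BGR2HSV));m=(H>7)&(H<22)&(S>100)&(V>vmin)
    k=np.zeros_like(m);x0,x1,y0,y1=win;k[y0:y1,x0:x1]=1
    return max(blobs(m&k,20),key=cv2.contourArea)
w=cv2.imread('pics/w1.png');t=cv2.imread('pics/top0.png');sc=cv2.imread('pics/scene0.png')
print('V rows along x=266',cv2.cvtColor(w,cv2.COLOR_BGR2HSV)[118:212:3,266].tolist())
print('V cols at y=165',cv2.cvtColor(w,cv2.COLOR_BGR2HSV)[165,246:288:2].tolist())
for v in (150,190,205):
  b=org(w,(240,295,110,220),v);r=cv2.minAreaRect(b);print(v,r,[onz(c,p,62).round(1)[:2].tolist() for p in cv2.boxPoints(r)])
T=cam('top')
for v in (140,180,200):
  b=org(t,(120,160,185,240),v);r=cv2.minAreaRect(b);print('top',v,r)
  b=org(sc,(315,350,165,200),v);r=cv2.minAreaRect(b);print('scene',v,r)
```

```text
V rows along x=266 [[7, 136, 86], [10, 147, 90], [12, 155, 204], [13, 152, 188], [12, 151, 150], [12, 148, 124], [12, 143, 128], [12, 150, 124], [13, 158, 97], [13, 164, 131], [13, 156, 199], [12, 154, 207], [12, 156, 203], [12, 155, 207], [12, 153, 206], [12, 154, 208], [12, 154, 210], [12, 155, 207], [12, 152, 211], [12, 158, 207], [12, 154, 209], [13, 154, 209], [12, 152, 211], [13, 153, 211], [12, 154, 212], [12, 155, 210], [12, 156, 209], [13, 156, 203], [13, 153, 213], [13, 149, 194], [8, 144, 131], [10, 151, 127]]
V cols at y=165 [[8, 145, 88], [8, 155, 87], [8, 153, 85], [12, 154, 119], [12, 154, 192], [12, 153, 216], [13, 149, 218], [13, 153, 219], [12, 153, 219], [12, 152, 212], [12, 153, 207], [12, 155, 206], [12, 153, 211], [13, 152, 222], [13, 153, 227], [13, 152, 228], [13, 153, 218], [11, 152, 169], [10, 155, 140], [8, 148, 141], [9, 146, 143]]
150 ((267.0, 175.5), (61.0, 28.0), 90.0) [[450.1, 312.1], [444.6, 340.5], [509.4, 354.3], [515.2, 324.3]]
190 ((266.5, 176.0), (58.0, 25.0), 90.0) [[451.9, 313.5], [447.0, 338.9], [508.7, 351.9], [513.8, 325.2]]
205 ((266.5, 175.5), (57.0, 23.0), 90.0) [[451.7, 314.5], [447.2, 337.9], [507.8, 350.6], [512.5, 326.0]]
top 140 ((139.5, 212.0), (54.0, 39.0), 90.0)
scene 140 ((337.4678955078125, 181.5596466064453), (27.776962280273438, 12.068611145019531), 73.3007583618164)
top 180 ((138.5, 207.5), (29.0, 15.0), 90.0)
scene 180 ((334.760009765625, 174.67999267578125), (15.600000381469727, 6.399999618530273), 53.13010025024414)
top 200 ((138.5, 207.5), (27.0, 13.0), 90.0)
scene 200 ((335.1153564453125, 174.92308044433594), (13.31280517578125, 5.8243513107299805), 56.3099365234375)
```

Run:
```python
from h import *
d=np.load('w1.npz');s=dict(eef_pos=d['p'],tcp_rot=d['q']);c=cam('wrist',s)
rw=ray(c,(266.8,175.7))
for rs in ([rw,ray(cam('top'),(138.8,207.7))],[rw,ray(cam('scene'),(335,174.8))],[rw,ray(cam('top'),(138.8,207.7)),ray(cam('scene'),(335,174.8))]): print(tri(rs))
X=onz(c,(266.8,175.7),62);print(X)
# extractor chips in wrist? corner of extractor top
print(rel([X[0],X[1],26],101.3))
```

```text
(array([482.74582855, 333.84614593,  51.03508938]), [np.float64(1.380161238266904), np.float64(1.3801612382668258)])
(array([479.16151839, 332.29217637,  61.9940507 ]), [np.float64(0.16918246974249737), np.float64(0.1691824697425626)])
(array([480.86020427, 331.6589389 ,  62.88349077]), [np.float64(1.950409259575189), np.float64(2.216152772882312), np.float64(0.4898341725961644)])
[479.20904176 332.45509832  62.        ]
(array([-0.0012,  0.0061,  0.2041]), 'yaw_now', np.float64(100.93), 'az', np.float64(-0.001), 'j6', np.float64(-1.36))
```

Emit:
step_arm(
  steps=[
    [-0.001,0.007,0.04,0,0,-0.001],
    [-0.001,0.007,0.08,0,0,-0.001],
    [-0.001,0.007,0.12,0,0,-0.001],
    [-0.001,0.007,0.15,0,0,-0.001],
    [-0.001,0.007,0.18,0,0,-0.001],
    [-0.001,0.007,0.195,0,0,-0.001],
    [-0.001,0.007,0.204,0,0,-0.001],
    [-0.001,0.007,0.204,0,0,-0.001],
    [-0.001,0.007,0.204,0,0,-0.001],
  ],
)

```text
clock: 1.9
eef_pos: [476.8, 335.8, 26.7]
tcp_rot: [-0.101, 0.995, 0.0, -0.0]
wrist_force: [-0.4, 0.0, 0.5]
width: 69.2
gripper_force: 0.0
```

Emit:
step_arm(
  steps=[
    [0,0,0,0,0,0],
    [0,0,0,0,0,0],
    [0,0,0,0,0,0],
    [0,0,0,0,0,0],
    [0,0,0,0,0,0],
    [0,0,0,0,0,0],
    [0,0,0,0,0,0],
    [0,0,0,0,0,0],
  ],
  jaw=0,
  newtons=30,
)

```text
clock: 2.57
eef_pos: [477.5, 334.8, 26.7]
tcp_rot: [-0.1, 0.995, -0.0, 0.0]
wrist_force: [-0.8, -1.4, 2.3]
width: 29.8
gripper_force: 30.0
```

Run:
```python
from h import *
t=cv2.imread('pics/top0.png');T=cam('top');g=cv2.cvtColor(t,cv2.COLOR_BGR2GRAY);hsv=cv2.cvtColor(t,cv2.COLOR_BGR2HSV)
H,S,V=cv2.split(hsv)
# top face: bright
q=max(blobs((V>200)&(S<60),3000),key=cv2.contourArea);r=cv2.minAreaRect(q);bp=cv2.boxPoints(r)
ap=cv2.approxPolyDP(cv2.convexHull(q),6,True)[:,0];print('poly',ap.tolist())
W=np.array([onz(T,p,70)[:2] for p in ap]);print(W.round(1).tolist(),W.mean(0))
# chips
k=np.zeros(g.shape,np.uint8);cv2.fillConvexPoly(k,cv2.convexHull(q),1);k=cv2.erode(k,np.ones((5,5)))
for b in blobs((k>0)&(S>70)&(V>120),8):
    print('chip',onz(T,cv2.minAreaRect(b)[0],73).round(1))
for b in blobs((k>0)&(V<110),60):
    m=cv2.moments(b);u=(m['m10']/m['m00'],m['m01']/m['m00']);print('port',cv2.minEnclosingCircle(b),onz(T,u,70))
```

```text
poly [[223, 162], [337, 177], [331, 238], [214, 223]]
[[605.6, 118.4], [572.9, -175.2], [417.2, -159.5], [447.9, 135.9]] [510.89029152 -20.10413528]
chip [494.7  20.6  73. ]
chip [503.9  67.7  73. ]
chip [531.8  23.9  73. ]
chip [546.   76.5  73. ]
port ((303.5, 202.0), 8.732224464416504) [509.99800588 -91.34521081  70.        ]
```

Run:
```python
from h import *
print(rel([477.5,334.8,185]),rel([511,-20,185],83.9))
```

```text
(array([-0.000e+00, -1.000e-04, -1.583e-01]), 'yaw_now', np.float64(101.53), 'az', 0.0, 'j6', np.float64(-1.35)) (array([ 0.0381, -0.3544, -0.1582]), 'yaw_now', np.float64(101.53), 'az', np.float64(0.049), 'j6', np.float64(-1.35))
```

Emit:
step_arm(
  steps=[
    [0,0,-0.02,0,0,0],
    [0,0,-0.05,0,0,0],
    [0,0,-0.09,0,0,0],
    [0,0,-0.13,0,0,0],
    [0,0,-0.155,0,0,0],
    [0,0,-0.158,0,0,0],
  ],
)

```text
clock: 3.07
eef_pos: [480.3, 336.6, 189.9]
tcp_rot: [-0.101, 0.995, 0.002, 0.005]
wrist_force: [-0.1, 0.1, -0.9]
width: 29.7
gripper_force: 30.0
```

Emit:
step_arm(
  steps=[
    [0.002,-0.02,0,0,0,0.004],
    [0.006,-0.055,0,0,0,0.01],
    [0.01,-0.095,0,0,0,0.016],
    [0.015,-0.135,0,0,0,0.022],
    [0.019,-0.175,0,0,0,0.028],
    [0.023,-0.215,0,0,0,0.034],
    [0.028,-0.255,0,0,0,0.04],
    [0.032,-0.295,0,0,0,0.045],
    [0.036,-0.33,0,0,0,0.049],
    [0.038,-0.35,0,0,0,0.049],
    [0.038,-0.355,0,0,0,0.049],
    [0.038,-0.355,0,0,0,0.049],
  ],
)

```text
clock: 4.07
eef_pos: [510.6, -21.7, 183.3]
tcp_rot: [0.055, 0.998, 0.0, -0.001]
wrist_force: [0.2, 0.2, -2.0]
width: 29.9
gripper_force: 30.0
```

Run:
```python
from h import *
s=observe();print(s['eef_pos'],s['wrist_force'])
im,c,s=shot('wrist','w2');np.savez('w2.npz',p=s['eef_pos'],q=s['tcp_rot'])
print(rel([511,-20,100],83.9))
```

```text
[510.56771964 -21.69128432 183.28771953] [ 0.16979717  0.15334695 -2.04127497]
(array([-0.001 ,  0.0003,  0.0834]), 'yaw_now', np.float64(83.79), 'az', np.float64(-0.0003), 'j6', np.float64(-1.72))
```

View pics/w2.png

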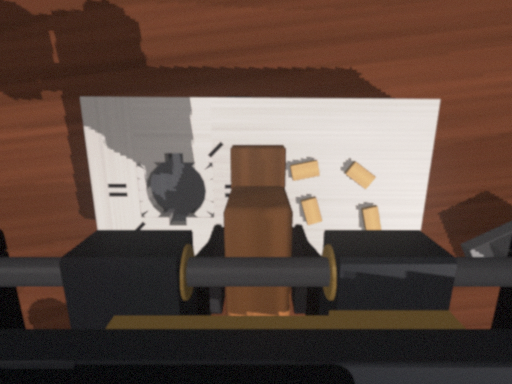

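Wrist view: the block is at (258,200), between the port (176,190) and the four chips (305,170), (360,175), (312,211), (372,219). Lowering it onto the clear strip.

Emit:
step_arm(
  steps=[
    [-0.001,0,0.02,0,0,0],
    [-0.001,0,0.045,0,0,0],
    [-0.001,0,0.065,0,0,0],
    [-0.001,0,0.078,0,0,0],
    [-0.001,0,0.082,0,0,0],
    [-0.001,0,0.082,0,0,0],
    [-0.001,0,0.083,0,0,0],
  ],
)

```text
clock: 4.7
eef_pos: [512.2, -19.5, 101.8]
tcp_rot: [0.053, 0.999, 0.0, 0.0]
wrist_force: [0.1, 0.5, -1.8]
width: 29.8
gripper_force: 30.0
```

Emit:
step_arm(
  steps=[
    [0,0,0.001,0,0,0],
    [0,0,0.001,0,0,0],
    [0,0,0.001,0,0,0],
  ],
)

```text
clock: 4.95
eef_pos: [512.6, -20.5, 101.3]
tcp_rot: [0.053, 0.999, -0.0, 0.001]
wrist_force: [-0.4, -0.0, -1.6]
width: 29.5
gripper_force: 30.0
```

Run:
```python
from h import *
d=np.load('w2.npz');s=dict(eef_pos=d['p'],tcp_rot=d['q']);c=cam('wrist',s);im=cv2.imread('pics/w2.png')
H,S,V=cv2.split(cv2.cvtColor(im,cv2.COLOR_BGR2HSV))
m=(S<40)&(V>100);m[225:]=0
# edges: left edge columns, right edge, top edge rows
for y in range(105,225,20):
    x=np.where(m[y])[0];print(y,x.min(),x.max(),onz(c,(x.min()-.5,y),70)[:2].round(1),onz(c,(x.max()+.5,y),70)[:2].round(1))
for x in (120,320,400):
    y=np.where(m[:,x])[0].min();print(x,y,onz(c,(x,y-.5),70)[:2].round(1))
s=observe();print(s['eef_pos'],s['wrist_force'])
```

```text
105 81 438 [ 421.4 -161.7] [454.  135.2]
125 84 435 [ 437.7 -163.4] [470.3 133.4]
145 86 433 [ 454.4 -165.9] [487.1 132.3]
165 89 429 [ 471.7 -167.7] [504.4 129.4]
185 91 426 [ 489.6 -170.5] [522.3 127.4]
205 94 423 [ 508.1 -172.4] [540.8 125.3]
120 97 [ 418.4 -127.4]
320 98 [437.3  37.3]
400 99 [445.3 103.2]
[512.57831235 -20.47287443 101.31823812] [-0.38821538 -0.00224707 -1.58456568]
```

Emit:
step_arm(
  steps=[
    [0,0,0.001,0,0,0],
    [0,0,0.002,0,0,0],
    [0,0,0.003,0,0,0],
    [0,0,0.003,0,0,0],
  ],
)

```text
clock: 5.28
eef_pos: [511.9, -20.6, 97.4]
tcp_rot: [0.053, 0.999, 0.0, -0.0]
wrist_force: [0.2, 0.2, -1.5]
width: 29.7
gripper_force: 30.0
```

Emit:
step_arm(
  steps=[
    [0,0.006,0,0,0,0],
    [0,0.014,0,0,0,0],
    [0,0.022,0,0,0,0],
    [0,0.03,0,0,0,0],
    [0,0.038,0,0,0,0],
    [0,0.046,0,0,0,0],
    [0,0.054,0,0,0,0],
    [0,0.062,0,0,0,0],
    [0,0.07,0,0,0,0],
    [0,0.078,0,0,0,0],
    [0,0.086,0,0,0,0],
    [0,0.094,0,0,0,0],
  ],
)

```text
clock: 6.28
eef_pos: [522.1, 73.8, 97.6]
tcp_rot: [0.053, 0.999, -0.0, 0.0]
wrist_force: [-0.5, -0.8, -2.5]
width: 29.5
gripper_force: 30.0
```

Emit:
step_arm(
  steps=[
    [0,0.008,0,0,0,0],
    [0,0.016,0,0,0,0],
    [0,0.024,0,0,0,0],
    [0,0.032,0,0,0,0],
    [0,0.04,0,0,0,0],
    [0,0.048,0,0,0,0],
    [0,0.056,0,0,0,0],
    [0,0.064,0,0,0,0],
    [0,0.072,0,0,0,0],
    [0,0.08,0,0,0,0],
    [0,0.088,0,0,0,0],
    [0,0.09,0,0,0,0],
  ],
)

```text
clock: 7.28
eef_pos: [531.8, 163.8, 97.6]
tcp_rot: [0.053, 0.999, 0.0, 0.0]
wrist_force: [0.1, -0.2, -2.6]
width: 29.4
gripper_force: 30.0
```

Run:
```python
from h import *
t,_,_=shot('top','t3');sc,_,_=shot('scene','s3')
cv2.imwrite('pics/c3.png',np.hstack([cv2.resize(t[140:260,120:345],(450,240)),cv2.resize(sc[140:240,170:340],(340,240))]))
```

```text
(no output)
```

View pics/c3.png

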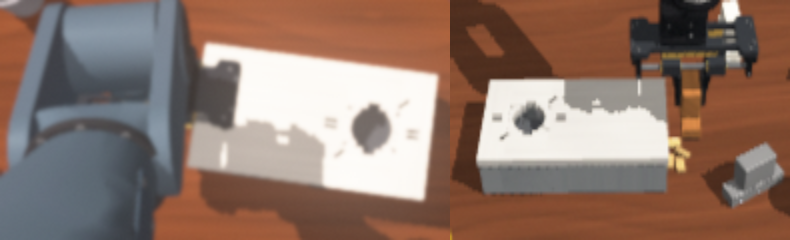

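Emit:
step_arm(
  steps=[
    [0,0.005,-0.015,0,0,0],
    [0,0.01,-0.045,0,0,0],
    [-0.01,0.03,-0.06,0,0,0],
    [-0.02,0.065,-0.06,0,0,0],
    [-0.03,0.1,-0.06,0,0,0],
    [-0.05,0.13,-0.06,0,0,0],
    [-0.06,0.15,-0.06,0,0,0],
    [-0.07,0.16,-0.06,0,0,0],
    [-0.07,0.16,-0.06,0,0,0],
  ],
)

```text
clock: 8.13
eef_pos: [620.5, 316.1, 157.2]
tcp_rot: [0.053, 0.999, 0.001, 0.002]
wrist_force: [-0.2, -1.0, -1.9]
width: 29.7
gripper_force: 30.0
```

Run:
```python
from h import *
s=observe();print(s['eef_pos'],rel([470,330,30],None))
t,_,_=shot('top','t4');sc,_,_=shot('scene','s4');w,c,s=shot('wrist','w4')
for n,im in (('scene',sc),('top',t)):
    c=cam(n);H,S,V=cv2.split(cv2.cvtColor(im,cv2.COLOR_BGR2HSV))
    print(n,[onz(c,cv2.minAreaRect(b)[0],4).round(0)[:2].tolist()+[cv2.contourArea(b)] for b in blobs((H>14)&(H<30)&(S>60)&(V>190),4) if np.linalg.norm(onz(c,cv2.minAreaRect(b)[0],4)[:2]-[530,150])<170])
cv2.imwrite('pics/c4.png',np.hstack([cv2.resize(w,(400,300)),cv2.resize(sc[140:230,180:300],(400,300))]))
```

```text
[620.46831316 316.05720431 157.24026271] (array([ 0.1515, -0.0021,  0.1268]), 'yaw_now', np.float64(83.97), 'az', 0.0, 'j6', np.float64(-1.15))
scene [[558.0, 149.0, 13.0], [549.0, 133.0, 9.0], [533.0, 155.0, 4.5]]
top [[548.0, 149.0, 95.0]]
```

View pics/c4.png

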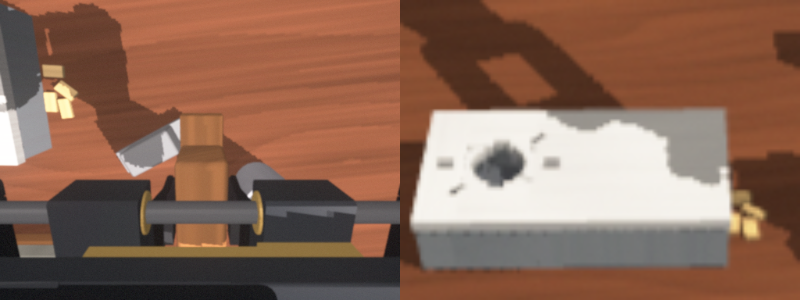

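All four chips lie on the bench by the +y end (left picture, around (58,92)) and the top is clear. Now putting the block down.

Emit:
step_arm(
  steps=[
    [0.015,0,0,0,0,0],
    [0.04,0,0,0,0,0],
    [0.075,0,0,0,0,0],
    [0.11,0,0.01,0,0,0],
    [0.14,0,0.04,0,0,0],
    [0.15,0,0.07,0,0,0],
    [0.15,0,0.1,0,0,0],
    [0.15,0,0.12,0,0,0],
    [0.15,0,0.126,0,0,0],
    [0.15,0,0.129,0,0,0],
    [0.15,0,0.129,0,0,0],
    [0.15,0,0.129,0,0,0],
  ],
)

```text
clock: 9.28
eef_pos: [470.2, 330.1, 29.8]
tcp_rot: [0.054, 0.999, 0.001, 0.001]
wrist_force: [-0.6, -0.6, -1.1]
width: 30.2
gripper_force: 30.0
```

Emit:
step_arm(
  steps=[
    [0,0,0.0005,0,0,0],
    [0,0,0.001,0,0,0],
    [0,0,0.001,0,0,0],
  ],
)

```text
clock: 9.53
eef_pos: [469.7, 330.3, 28.5]
tcp_rot: [0.053, 0.999, 0.0, 0.001]
wrist_force: [-0.3, -0.1, -2.5]
width: 29.7
gripper_force: 30.0
```

Emit:
step_arm(
  steps=[
    [0,0,0.0005,0,0,0],
    [0,0,0.001,0,0,0],
    [0,0,0.0015,0,0,0],
    [0,0,0.0015,0,0,0],
  ],
)

```text
clock: 9.87
eef_pos: [469.3, 330.2, 26.7]
tcp_rot: [0.053, 0.999, 0.0, 0.0]
wrist_force: [-0.5, -0.4, 4.5]
width: 29.7
gripper_force: 30.0
```

Emit:
step_arm(
  steps=[
    [0,0,0,0,0,0],
    [0,0,0,0,0,0],
    [0,0,0,0,0,0],
    [0,0,0,0,0,0],
    [0,0,0,0,0,0],
    [0,0,-0.03,0,0,0],
    [0,0,-0.07,0,0,0],
    [0,0,-0.11,0,0,0],
    [0,0,-0.15,0,0,0],
    [0,0,-0.19,0,0,0],
    [0,0,-0.22,0,0,0],
  ],
  jaw=0.8,
)

```text
clock: 10.78
eef_pos: [469.8, 330.4, 249.6]
tcp_rot: [0.053, 0.999, 0.001, 0.002]
wrist_force: [0.4, -0.2, -0.5]
width: 69.5
gripper_force: 0.0
```

Run:
```python
from h import *
t=cv2.imread('pics/top0.png');T=cam('top');H,S,V=cv2.split(cv2.cvtColor(t,cv2.COLOR_BGR2HSV))
m=(V<75);m[:185]=0;m[235:]=0;m[:,:375]=0;m[:,415:]=0
b=max(blobs(m,50),key=cv2.contourArea);print(cv2.minEnclosingCircle(b));P=onz(T,(395,208),28);print(P)
print(rel([P[0],P[1],230],83.6))
```

```text
((395.2469787597656, 208.84939575195312), 13.172245979309082)
[ 500.63211538 -336.52512924   28.        ]
(array([-0.1015, -0.6599,  0.0187]), 'yaw_now', np.float64(83.9), 'az', np.float64(0.0008), 'j6', np.float64(-1.05))
```

Emit:
step_arm(
  steps=[
    [-0.005,-0.02,0.02,0,0,0],
    [-0.012,-0.06,0.02,0,0,0],
    [-0.02,-0.1,0.02,0,0,0],
    [-0.028,-0.14,0.02,0,0,0],
    [-0.036,-0.18,0.02,0,0,0],
    [-0.044,-0.22,0.02,0,0,0],
    [-0.052,-0.26,0.02,0,0,0],
    [-0.06,-0.3,0.02,0,0,0],
    [-0.068,-0.34,0.02,0,0,0],
    [-0.076,-0.38,0.02,0,0,0],
    [-0.08,-0.416,0.02,0,0,0],
    [-0.08,-0.416,0.02,0,0,0],
  ],
)

```text
clock: 11.78
eef_pos: [505.7, -98.9, 226.2]
tcp_rot: [0.056, 0.998, -0.002, 0.001]
wrist_force: [0.2, 0.3, 0.4]
width: 69.8
gripper_force: 0.0
```

Emit:
step_arm(
  steps=[
    [0,0,0,0,0,0],
    [0,0,0,0,0,0],
    [0,0,0,0,0,0],
  ],
)

```text
clock: 12.03
eef_pos: [503.9, -90.8, 225.9]
tcp_rot: [0.053, 0.999, 0.0, -0.0]
wrist_force: [0.4, -0.6, -0.6]
width: 69.8
gripper_force: 0.0
```

Run:
```python
from h import *
im,c,s=shot('wrist','w5');np.savez('w5.npz',p=s['eef_pos'],q=s['tcp_rot']);print(s['eef_pos'],np.abs(s['dq']).max())
print(rel([500.6,-336.5,230],83.6))
cv2.imwrite('pics/c5.png',cv2.resize(im[80:240,150:360],(787,600),interpolation=cv2.INTER_NEAREST))
```

```text
[503.89261888 -90.76633556 225.85756958] 0.013724834390678984
(array([-0.0223, -0.245 , -0.0042]), 'yaw_now', np.float64(84.0), 'az', np.float64(0.0011), 'j6', np.float64(-1.86))
```

View pics/c5.png

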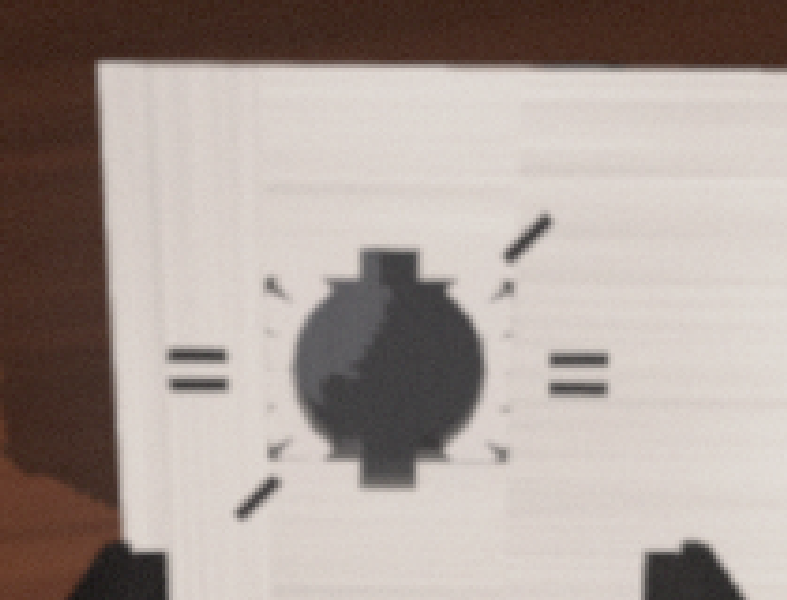

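The port is centred near crop (389,370), with notches at (390,250)/(388,487). The half marks are at (527,238)/(258,498) and the double lines at (198,370)/(578,374).

Run:
```python
from h import *
d=np.load('w5.npz');s=dict(eef_pos=d['p'],tcp_rot=d['q']);c=cam('wrist',s);im=cv2.imread('pics/w5.png')
V=cv2.cvtColor(im,cv2.COLOR_BGR2GRAY);m=(V<130);m[:102]=0;m[222:]=0;m[:,:190]=0;m[:,320:]=0
def cen(b,z=70):
    P=np.array([onz(c,p,z)[:2] for p in b[:,0]]).astype(np.float32);return P
big=None
for b in blobs(m,8):
    P=cen(b);r=cv2.minAreaRect(P);print(np.array(r[0]).round(1),np.array(r[1]).round(1),round(r[2],1),cv2.contourArea(b))
    if cv2.contourArea(b)>500: big=P
# in extractor axes with yaw -6.3
print('tool yaw',rel([0,0,0],s=s)[2])
for yaw in(-6,-6.5):
    a=np.radians(yaw);ex=np.array([np.cos(a),np.sin(a)]);ey=np.array([-ex[1],ex[0]])
    u,v=big@ex,big@ey;print(yaw,u.min(),u.max(),v.min(),v.max(),ex*(u.min()+u.max())/2+ey*(v.min()+v.max())/2)
```

```text
[ 535.  -137.2] [ 2.3 14.8] 39.5 27.0
[512.6 -44.9] [14.4  2.1] 84.0 27.0
[ 500.5 -149. ] [14.4  2.1] 84.0 27.0
[504.2 -44.3] [14.3  2.1] 84.0 26.0
[ 492.2 -147.8] [14.3  2.1] 84.0 27.0
[502.1 -96.5] [54.  57.2] 42.5 2106.0
[470.4 -55.5] [ 2.1 14.5] 39.5 29.0Traceback (most recent call last):
  File "<stdin>", line 11, in <module>
  File "h.py", line 30, in rel
    return out.round(4),'yaw_now',round(y,2),'az',round(t/360,4),'j6',round(s['joints'][5],2)
                                                                            ~^^^^^^^^^^
KeyError: 'joints'
```

Emit:
step_arm(
  steps=[
    [-0.002,-0.02,0,0,0,0.001],
    [-0.006,-0.06,0,0,0,0.001],
    [-0.01,-0.1,0,0,0,0.001],
    [-0.014,-0.14,0,0,0,0.001],
    [-0.018,-0.18,-0.004,0,0,0.001],
    [-0.022,-0.22,-0.004,0,0,0.001],
    [-0.022,-0.24,-0.004,0,0,0.001],
    [-0.022,-0.245,-0.004,0,0,0.001],
    [-0.022,-0.245,-0.004,0,0,0.001],
    [-0.022,-0.245,-0.004,0,0,0.001],
  ],
)

```text
clock: 12.92
eef_pos: [500.3, -335.8, 229.7]
tcp_rot: [0.056, 0.998, 0.001, -0.001]
wrist_force: [0.6, 0.1, 0.4]
width: 69.9
gripper_force: 0.0
```

Run:
```python
from h import *
im,c,s=shot('wrist','w6');np.savez('w6.npz',p=s['eef_pos'],q=s['tcp_rot']);print(s['eef_pos'],np.abs(s['dq']).max(),s['joints'][5])
q=proj(c,[500.6,-336.5,56]);print(q);x,y=int(q[0]),int(q[1])
cv2.imwrite('pics/c6.png',cv2.resize(im[80:240,150:360],(787,600),interpolation=cv2.INTER_NEAREST))
```

```text
[ 500.26689954 -335.83226382  229.68753184] 0.015967480282695092 -2.236520807661947
[257.89881794 176.1165345 ]
```

View pics/c6.png

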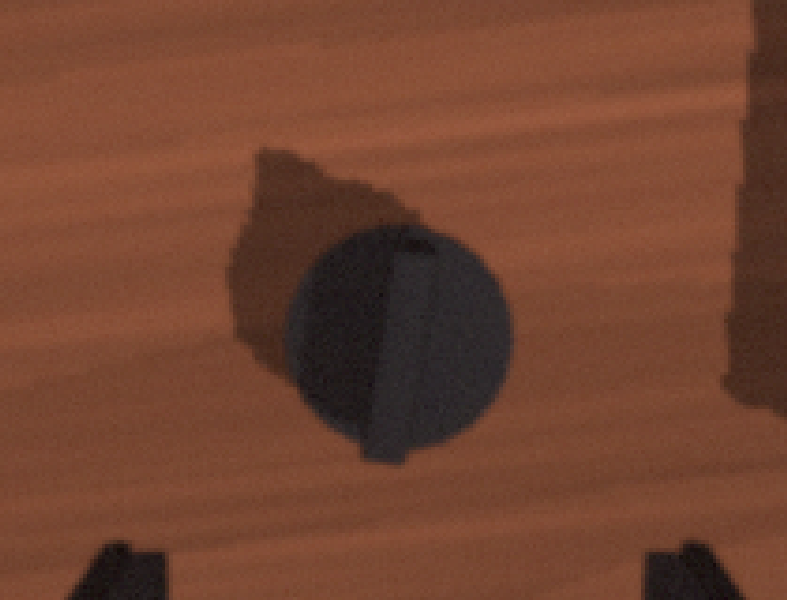

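Run:
```python
from h import *
d=np.load('w6.npz');s=dict(eef_pos=d['p'],tcp_rot=d['q']);c=cam('wrist',s);im=cv2.imread('pics/w6.png')
f=787/210;g=600/160
k=lambda p:(150+p[0]/f-.5,80+p[1]/g-.5)
for P in ((398,252),(437,252),(407,463),(360,458)): print(onz(c,k(P),56).round(1)[:2])
H,S,V=cv2.split(cv2.cvtColor(im,cv2.COLOR_BGR2HSV));m=(S<90)&(V<90);m[:130]=0;m[205:]=0;m[:,:200]=0;m[:,310:]=0
b=max(blobs(m,50),key=cv2.contourArea);h=cv2.convexHull(b)
P=np.array([onz(c,p,28)[:2] for p in b[:,0]])
P=P[P[:,0]<P[:,0].min()+45] # near half, free of the bar end
A=np.c_[2*P,np.ones(len(P))]
for _ in range(5):
    x,*_r=np.linalg.lstsq(A,(P**2).sum(1),rcond=None);R=np.sqrt(x[2]+x[0]**2+x[1]**2);e=np.abs(np.hypot(*(P-x[:2]).T)-R);k2=e<1.5;P=P[k2];A=A[k2]
print('flange',x[:2],R,len(P))
Vb=cv2.GaussianBlur(V,(3,3),0).astype(int)
for y in range(150,200,6): print(y,Vb[y,238:280].tolist())
```

```text
[ 468.9 -335.3]
[ 470.1 -324.4]
[ 530.7 -339.6]
[ 527.7 -353.2]
flange [ 499.52008358 -338.76643339] 34.43166189388088 101
150 [33, 33, 34, 35, 35, 35, 35, 34, 35, 35, 35, 35, 34, 33, 32, 33, 37, 42, 44, 46, 47, 47, 47, 47, 48, 48, 47, 46, 45, 45, 47, 48, 48, 47, 47, 47, 47, 47, 48, 54, 70, 95]
156 [35, 35, 34, 34, 34, 36, 35, 34, 34, 33, 34, 35, 34, 33, 34, 38, 41, 43, 45, 47, 47, 47, 47, 47, 48, 47, 44, 42, 43, 46, 46, 46, 46, 48, 48, 47, 46, 46, 47, 49, 48, 48]
162 [34, 34, 33, 33, 32, 32, 32, 33, 33, 31, 31, 31, 32, 32, 36, 40, 43, 44, 44, 46, 47, 47, 47, 46, 46, 45, 44, 43, 43, 45, 45, 44, 45, 45, 45, 45, 46, 46, 47, 48, 46, 47]
168 [33, 34, 34, 33, 31, 32, 33, 33, 33, 33, 32, 32, 33, 35, 38, 42, 44, 45, 46, 45, 45, 46, 46, 46, 45, 43, 43, 46, 47, 46, 46, 46, 45, 43, 43, 45, 48, 48, 46, 46, 46, 46]
174 [34, 35, 34, 33, 33, 34, 33, 32, 32, 34, 34, 34, 36, 40, 42, 43, 44, 45, 45, 45, 46, 45, 44, 44, 44, 44, 45, 45, 44, 44, 45, 45, 46, 47, 48, 46, 45, 46, 46, 46, 46, 47]
180 [33, 32, 33, 34, 34, 33, 32, 32, 33, 32, 31, 33, 37, 40, 42, 45, 46, 46, 45, 45, 46, 47, 46, 44, 43, 44, 44, 44, 44, 44, 45, 46, 46, 46, 46, 45, 46, 46, 46, 46, 46, 46]
186 [34, 35, 36, 36, 35, 33, 32, 32, 32, 32, 35, 38, 42, 45, 45, 45, 45, 45, 46, 46, 46, 45, 44, 44, 44, 44, 44, 44, 44, 45, 44, 44, 44, 45, 45, 46, 47, 47, 47, 47, 47, 49]
192 [50, 46, 44, 42, 38, 37, 37, 36, 34, 34, 37, 41, 44, 46, 46, 46, 46, 46, 47, 46, 44, 44, 44, 44, 46, 46, 45, 45, 45, 45, 46, 47, 46, 46, 46, 48, 53, 63, 80, 98, 112, 121]
198 [123, 123, 122, 120, 116, 109, 99, 83, 63, 50, 45, 44, 46, 47, 47, 46, 47, 48, 47, 47, 48, 50, 53, 57, 61, 66, 72, 79, 84, 89, 96, 104, 112, 117, 119, 119, 119, 119, 119, 120, 119, 118]
```

The lid is at crop (399,336). Its bar runs from (417,252) to (384,461), about -14.5° yaw. Both bar and flange put the centre at (499.5,-338.5).

Run:
```python
from h import *
print(rel([499.5,-338.5,33],75.5))
```

```text
(array([ 0.0002, -0.0035,  0.1968]), 'yaw_now', np.float64(83.65), 'az', np.float64(0.0226), 'j6', np.float64(-2.24))
```

Emit:
step_arm(
  steps=[
    [0,-0.002,0.02,0,0,0.01],
    [0,-0.003,0.05,0,0,0.023],
    [0,-0.0035,0.08,0,0,0.023],
    [0,-0.0035,0.11,0,0,0.023],
    [0,-0.0035,0.14,0,0,0.023],
    [0,-0.0035,0.165,0,0,0.023],
    [0,-0.0035,0.185,0,0,0.023],
    [0,-0.0035,0.194,0,0,0.023],
    [0,-0.0035,0.196,0,0,0.023],
    [0,-0.0035,0.196,0,0,0.023],
    [0,-0.0035,0.196,0,0,0.023],
  ],
  jaw=0.6,
)

```text
clock: 13.88
eef_pos: [500.8, -341.5, 35.4]
tcp_rot: [0.128, 0.992, -0.001, 0.001]
wrist_force: [0.1, -0.2, 0.1]
width: 52.2
gripper_force: 0.0
```

Emit:
step_arm(
  steps=[
    [0,0,0,0,0,0],
    [0,0,0,0,0,0],
    [0,0,0,0,0,0],
    [0,0,0,0,0,0],
    [0,0,0,0,0,0],
    [0,0,0,0,0,0],
    [0,0,0,0,0,0],
    [0,0,0,0,0,0],
    [0,0,0,0,0,0],
  ],
  jaw=0,
  newtons=40,
)

```text
clock: 14.63
eef_pos: [499.7, -341.2, 34.1]
tcp_rot: [0.128, 0.992, 0.0, -0.0]
wrist_force: [-0.1, 1.6, 0.8]
width: 13.9
gripper_force: 40.0
```

Emit:
step_arm(
  steps=[
    [0,0,-0.015,0,0,0],
    [0,0,-0.045,0,0,0],
    [0,0,-0.08,0,0,0],
    [0,0,-0.11,0,0,0],
    [0,0,-0.125,0,0,0],
    [0,0,-0.125,0,0,0],
    [0,0,-0.125,0,0,0],
  ],
)

```text
clock: 15.22
eef_pos: [499.9, -341.7, 159.4]
tcp_rot: [0.128, 0.992, -0.0, 0.0]
wrist_force: [-0.7, -0.7, -2.2]
width: 13.9
gripper_force: 40.0
```

```bash
cat >> h.py <<'E'
def avg(n=12):
    L=[]
    for _ in range(n): L.append(observe());get_image('top')
    s=dict(L[-1]);s['eef_pos']=np.mean([l['eef_pos'] for l in L],0);s['tcp_rot']=Ro.from_quat([np.sign(l['tcp_rot'][1])*np.array(l['tcp_rot']) for l in L]).mean().as_quat()
    for k in('wrist_force','moment'): s[k]=np.mean([l[k] for l in L],0)
    print('avg',s['eef_pos'].round(2),'std',np.std([l['eef_pos'] for l in L],0).round(2),'F',s['wrist_force'].round(2),'M',s['moment'].round(3),s['clock']);return s
E
python3 - <<'E'
from h import *
s=avg(10);print(rel([502.4,-96.5,140],83.4,s))
E
```

```text
avg [ 499.15 -340.92  157.65] std [0.39 0.36 0.72] F [-0.19  0.16 -1.6 ] M [-0.01   0.012  0.002] 15.6667
(array([0.059 , 0.2372, 0.0181]), 'yaw_now', np.float64(75.25), 'az', np.float64(-0.0226), 'j6', np.float64(-2.1))
```

Emit:
step_arm(
  steps=[
    [0.005,0.02,0,0,0,-0.003],
    [0.012,0.05,0,0,0,-0.008],
    [0.02,0.085,0,0,0,-0.013],
    [0.03,0.12,0,0,0,-0.018],
    [0.038,0.155,0,0,0,-0.0226],
    [0.047,0.19,0,0,0,-0.0226],
    [0.055,0.22,0,0,0,-0.0226],
    [0.058,0.234,0,0,0,-0.0226],
    [0.059,0.237,0,0,0,-0.0226],
    [0.059,0.237,0.01,0,0,-0.0226],
    [0.059,0.237,0.018,0,0,-0.0226],
    [0.059,0.237,0.018,0,0,-0.0226],
  ],
)

```text
clock: 16.72
eef_pos: [502.3, -98.2, 139.1]
tcp_rot: [0.058, 0.998, 0.0, -0.001]
wrist_force: [-0.2, -0.1, -2.5]
width: 13.6
gripper_force: 40.0
```

Run:
```python
from h import *
s=avg(10);im=get_image('wrist');cv2.imwrite('pics/w7.png',im);np.savez('w7.npz',p=s['eef_pos'],q=s['tcp_rot'])
print(rel([502.4,-96.5,120],83.4,s))
cv2.imwrite('pics/c7.png',cv2.resize(im[80:240,150:360],(787,600),interpolation=cv2.INTER_NEAREST))
```

```text
avg [503.02 -98.16 140.6 ] std [0.36 0.3  0.7 ] F [-0.18 -0.   -1.56] M [ 0.019 -0.001  0.008] 17.1667
(array([0.0008, 0.0016, 0.0206]), 'yaw_now', np.float64(83.32), 'az', np.float64(-0.0002), 'j6', np.float64(-1.86))
```

View pics/c7.png

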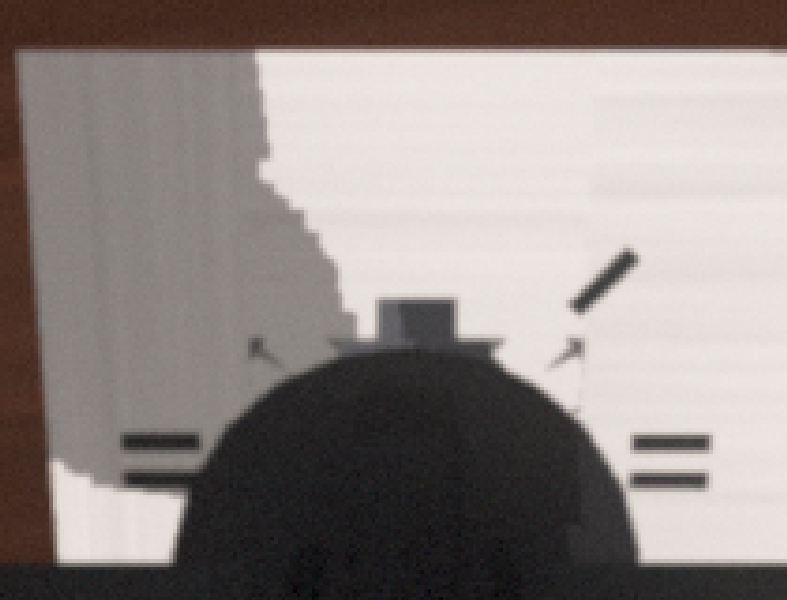

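The hover view shows the lid's flange arc with its top at (415,350), the double marks at (160,442/480) and (671,443/481), and the notch at (417,320). Comparing port and lid centres in the tool frame.

Run:
```python
from h import *
d=np.load('w7.npz');im=cv2.imread('pics/w7.png');V=cv2.cvtColor(im,cv2.COLOR_BGR2GRAY)
c=cam('wrist',dict(eef_pos=np.zeros(3),tcp_rot=[0,0,0,1]))   # tool frame
zt=d['p'][2]-70
m=V<100;m[:102]=0;m[229:]=0;m[:,:170]=0;m[:,350:]=0
D=[]
for b in blobs(m,8):
    P=np.array([onz(c,p,zt)[:2] for p in b[:,0]],np.float32);r=cv2.minAreaRect(P);A=cv2.contourArea(b)
    print(np.array(r[0]).round(2),np.array(r[1]).round(1),round(r[2],1),A)
# flange rim: first dark (V<70) pixel from left/right per row and from the top per column
m=V<62
pts=[]
for y in range(185,228,2):
    x=np.where(m[y,195:325])[0]+195;pts+= [(x.max(),y)]
    if y>212: pts+=[(x.min(),y)]
for x in range(232,290,3):
    y=np.where(m[165:229,x])[0]
for z in (4,6,8):
    P=np.array([onz(c,p,z)[:2] for p in pts])
    for _ in range(6):
        A=np.c_[2*P,np.ones(len(P))];x,*_=np.linalg.lstsq(A,(P**2).sum(1),rcond=None);R=np.sqrt(x[2]+x[0]**2+x[1]**2);P=P[np.abs(np.hypot(*(P-x[:2]).T)-R)<1.2]
    # fixed radius 36
    from scipy.optimize import least_squares
    f=least_squares(lambda q:np.hypot(*(P-q).T)-36,x[:2],loss='soft_l1');print('rim',z,x[:2].round(2),R.round(2),len(P),'R36',f.x.round(2))
for y in (172,176,180,190,200,210,220): print(y,V[y,190:330:4].tolist())
```

```text
[-2.88 52.87] [13.9  0.8] 90.0 18.0
[ 4.71 52.75] [14.5  1.6] 90.0 27.5
[  5.45 -50.8 ] [16.   3.2] 90.0 79.5
[ 7.05 -5.86] [105.4  53.6] 90.0 5550.5
[37.77 37.7 ] [14.3  2. ] 46.0 40.0
rim 4 [ 3.64 -1.21] 33.43 29 R36 [-1.54 -0.76]
rim 6 [ 2.81 -1.21] 33.83 29 R36 [-1.57 -0.85]
rim 8 [ 1.99 -1.21] 34.24 29 R36 [-1.59 -0.94]
172 [136, 136, 136, 136, 136, 137, 133, 73, 134, 136, 136, 135, 120, 96, 100, 90, 82, 72, 61, 66, 65, 71, 71, 153, 227, 227, 228, 226, 146, 209, 225, 226, 226, 228, 226]
176 [135, 135, 137, 137, 135, 137, 133, 132, 113, 135, 138, 122, 70, 43, 41, 41, 41, 42, 43, 41, 43, 44, 50, 129, 227, 226, 225, 172, 221, 217, 225, 225, 225, 226, 226]
180 [135, 134, 137, 134, 134, 136, 134, 136, 134, 107, 52, 40, 39, 43, 41, 42, 39, 42, 40, 44, 48, 43, 46, 42, 87, 203, 226, 226, 226, 222, 226, 227, 226, 227, 227]
190 [134, 137, 136, 136, 133, 137, 87, 37, 38, 37, 31, 37, 41, 35, 29, 33, 35, 36, 31, 35, 35, 44, 44, 41, 45, 46, 47, 45, 141, 223, 223, 224, 226, 225, 225]
200 [104, 106, 103, 107, 80, 34, 30, 29, 35, 33, 34, 33, 35, 31, 35, 34, 35, 34, 30, 34, 33, 34, 36, 38, 37, 41, 44, 46, 43, 54, 168, 224, 188, 163, 166]
210 [118, 116, 98, 35, 37, 34, 27, 30, 26, 27, 30, 31, 28, 31, 30, 28, 27, 31, 29, 29, 27, 31, 34, 31, 36, 37, 36, 38, 40, 52, 57, 63, 182, 171, 173]
220 [224, 224, 77, 32, 33, 34, 31, 27, 26, 27, 26, 30, 29, 23, 29, 25, 29, 26, 26, 29, 22, 26, 33, 26, 28, 32, 32, 33, 48, 47, 51, 55, 132, 223, 222]
```

Run:
```python
from h import *
from scipy.optimize import least_squares
c=cam('wrist',dict(eef_pos=np.zeros(3),tcp_rot=[0,0,0,1]));V=cv2.GaussianBlur(cv2.cvtColor(cv2.imread('pics/w7.png'),cv2.COLOR_BGR2GRAY),(1,1),0).astype(float)
pts=[]
for y in range(178,228,2):
    for rng in (range(258,185,-1),range(258,335)):
        r=list(rng)
        for a,b in zip(r,r[1:]):
            if V[y,b]>90: pts.append((a+(b-a)*(90-V[y,a])/(V[y,b]-V[y,a]),y));break
for z in (4,6,8,12):
    P=np.array([onz(c,p,z)[:2] for p in pts])
    f=least_squares(lambda q:np.hypot(*(P-q).T)-36,[0,0],loss='soft_l1',f_scale=.5);g=least_squares(lambda q:np.hypot(*(P-q[:2]).T)-q[2],[0,0,36],loss='soft_l1',f_scale=.5)
    print(z,f.x.round(2),f.cost.round(1),g.x.round(2),g.cost.round(1))
```

```text
4 [ 0.91 -1.5 ] 9.0 [ 3.88 -1.32 34.01] 0.9
6 [ 0.69 -1.48] 6.7 [ 3.06 -1.32 34.42] 0.9
8 [ 0.47 -1.44] 4.5 [ 2.24 -1.32 34.83] 0.9
12 [ 0.05 -1.35] 1.4 [ 0.59 -1.33 35.65] 1.0
```

Emit:
step_arm(
  steps=[
    [0.0006,0.002,0,0,0,0],
    [0.0006,0.002,0.01,0,0,0],
    [0.0006,0.002,0.02,0,0,0],
    [0.0006,0.002,0.028,0,0,0],
    [0.0006,0.002,0.032,0,0,0],
    [0.0006,0.002,0.034,0,0,0],
    [0.0006,0.002,0.036,0,0,0],
    [0.0006,0.002,0.038,0,0,0],
    [0.0006,0.002,0.04,0,0,0],
    [0.0006,0.002,0.042,0,0,0],
    [0.0006,0.002,0.042,0,0,0],
  ],
)

```text
clock: 18.18
eef_pos: [502.6, -95.2, 98.8]
tcp_rot: [0.058, 0.998, 0.0, -0.0]
wrist_force: [0.3, -0.6, -1.2]
width: 13.5
gripper_force: 40.0
```

Run:
```python
from h import *
s=avg(6)
```

```text
avg [502.78 -95.27  99.11] std [0.09 0.03 0.13] F [ 0.21  0.2  -1.23] M [0.011 0.001 0.004] 18.4333
```

Emit:
step_arm(
  steps=[
    [0,0,0.003,0,0,0],
    [0,0,0.006,0,0,0],
    [0,0,0.009,0,0,0],
    [0,0,0.012,0,0,0],
    [0,0,0.014,0,0,0],
    [0,0,0.015,0,0,0],
    [0,0,0.015,0,0,0],
  ],
)

```text
clock: 19.07
eef_pos: [502.6, -95.2, 83.7]
tcp_rot: [0.058, 0.998, 0.0, -0.0]
wrist_force: [0.8, 0.1, -0.8]
width: 13.6
gripper_force: 40.0
```

Emit:
step_arm(
  steps=[
    [0,0,0.001,0,0,0],
    [0,0,0.002,0,0,0],
    [0,0,0.002,0,0,0],
    [0,0,0.002,0,0,0],
  ],
)

```text
clock: 19.4
eef_pos: [502.8, -95.3, 82.1]
tcp_rot: [0.058, 0.998, -0.0, 0.0]
wrist_force: [0.5, -0.2, -2.1]
width: 13.9
gripper_force: 40.0
```

Run:
```python
from h import *
s=avg(6)
```

```text
avg [502.75 -95.26  82.09] std [0.02 0.02 0.01] F [ 0.04  0.09 -1.34] M [0.014 0.024 0.009] 19.65
```

Emit:
step_arm(
  steps=[
    [0,0,0.0005,0,0,0],
    [0,0,0.001,0,0,0],
    [0,0,0.001,0,0,0],
    [0,0,0.001,0,0,0],
  ],
)

```text
clock: 20.03
eef_pos: [502.8, -95.2, 82.0]
tcp_rot: [0.058, 0.998, -0.0, 0.0]
wrist_force: [-1.7, 0.1, 6.1]
width: 13.5
gripper_force: 40.0
```

Emit:
step_arm(
  steps=[
    [0,0,0.0005,0,0,0],
    [0,0,0.001,0,0,0],
    [0,0,0.001,0,0,0],
    [0,0,0.001,0,0,0],
  ],
)

```text
clock: 20.37
eef_pos: [502.8, -95.3, 82.0]
tcp_rot: [0.058, 0.998, -0.0, 0.0]
wrist_force: [-3.1, 0.4, 14.4]
width: 13.7
gripper_force: 40.0
```

Run:
```python
from h import *
s=avg(6)
```

```text
avg [502.76 -95.24  81.99] std [0.01 0.01 0.01] F [-3.08  0.39 14.57] M [0.195 0.61  0.008] 20.6167
```

Emit:
step_arm(
  steps=[
    [0,0,-0.001,0,0,0.005],
    [0,0,-0.001,0,0,0.013],
    [0,0,-0.001,0,0,0.022],
    [0,0,-0.001,0,0,0.031],
    [0,0,-0.001,0,0,0.04],
    [0,0,-0.001,0,0,0.049],
    [0,0,-0.001,0,0,0.058],
    [0,0,-0.001,0,0,0.067],
    [0,0,-0.001,0,0,0.076],
    [0,0,-0.001,0,0,0.085],
    [0,0,-0.001,0,0,0.085],
  ],
  newtons=55,
)

```text
clock: 21.58
eef_pos: [503.0, -96.1, 82.0]
tcp_rot: [0.319, 0.948, -0.001, 0.001]
wrist_force: [-1.3, -2.9, 6.3]
width: 14.0
gripper_force: 55.0
```

Run:
```python
from h import *
s=avg(6);print(rel([502.76,-95.24,82],83.38-45,s),s['width'],s['gripper_force'])
```

```text
avg [503.01 -96.11  82.03] std [0.02 0.01 0.01] F [-1.76 -2.22  6.01] M [-0.345  0.393  0.047] 21.8333
(array([0.0007, 0.0005, 0.    ]), 'yaw_now', np.float64(52.83), 'az', np.float64(0.0401), 'j6', np.float64(-1.33)) 13.556979344593373 55.00161881558597
```

Emit:
step_arm(
  steps=[
    [0,0,0,0,0,0.008],
    [0,0,0,0,0,0.016],
    [0,0,0,0,0,0.024],
    [0,0,0,0,0,0.032],
    [0,0,0,0,0,0.04],
    [0,0,0,0,0,0.04],
    [0,0,0,0,0,0.04],
    [0,0,0,0,0,0.04],
  ],
)

```text
clock: 22.55
eef_pos: [502.8, -96.3, 82.1]
tcp_rot: [0.435, 0.901, -0.001, 0.001]
wrist_force: [-2.6, -2.1, 6.6]
width: 13.6
gripper_force: 55.0
```

Run:
```python
from h import *
s=avg(6);print(rel([502.76,-95.24,82],83.38-45,s),s['width'],s['gripper_force'])
w=get_image('wrist');sc=get_image('scene');t=get_image('top')
H,S,V=cv2.split(cv2.cvtColor(sc,cv2.COLOR_BGR2HSV))
cv2.imwrite('pics/c8.png',np.hstack([cv2.resize(w,(400,300)),cv2.resize(sc[140:240,170:345],(400,300))]))
```

```text
avg [502.74 -96.33  82.04] std [0.01 0.01 0.01] F [-2.79 -2.99  6.39] M [-0.524  0.513  0.115] 22.8
(array([0.0008, 0.0007, 0.    ]), 'yaw_now', np.float64(38.48), 'az', np.float64(0.0003), 'j6', np.float64(-1.08)) 13.291382115686668 55.006658686324954
```

View pics/c8.png

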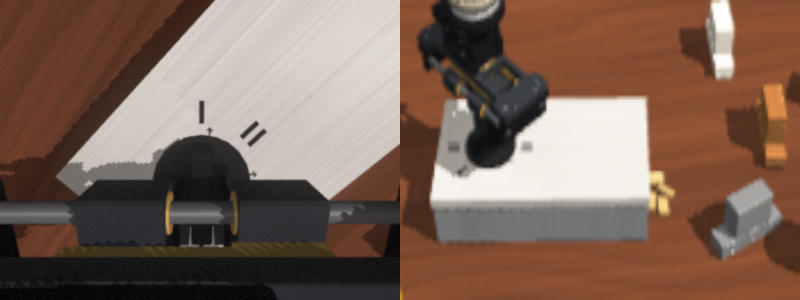

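The bar points straight at the single mark (202,110) with the flange flat and gripped. The chips and the block are on the bench.

```bash
python3 -c "
from rig import *
print(hand_in())"
```

```text
the job is handed in; nothing more can be done
None
```

I wiped all four chips onto the bench, put the block down, and handed in with the lid seated, turned about 45° clockwise to the half-way mark, and still gripped; the rig returned no verdict.

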